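# Queue the sample pots for weighing

### The arm

A 6-joint arm with a two-finger parallel gripper is mounted at the origin on the work surface. World frame = base frame: x ahead of the robot, y to its left, z up, the work surface at z = 0. Lengths are in m, angles in rad, forces in N, time in s.
With the tool pointing down it reaches from about 0.4 to 0.925 m from the base axis. Payload 12.5 kg.
Tool frame: the origin (TCP) lies midway between the tips of the shut fingers; the grasp point (between the pads) lies 19 mm behind it (ctrl.hold_point_z is the distance from the TCP to the grasp point, in m); z points along the fingers, y is the direction in which the jaws open and shut (so a half turn about z gives the same grasp; the last joint's range is limited). The gripper opens to 95 mm and grips with 3 to 60 N. Pads are 20 mm wide; open, the fingers measure 119 mm over their backs; the gripper's body (75 mm by 180 mm) begins 59 mm behind the grasp point.
Start: joints at [-1.298, 0.491, 1.559, -0, 1.092, -0.106], TCP at [0.231, -0.581, 0.215] pointing down, gripper open.
Joint ranges: [-3.1, 3.1], [-0.84, 2.19], [0.05, 2.79], [-1.13, 4.28], [0.06, 2.93], [-2.69, 2.69]. Speed limits (rad/s): [2.22, 2.22, 2.79, 3.14, 3.14, 3.14].

### API

Orientations are given as a rotation vector (axis times angle).
In Python, from bench import ctrl gives the robot as it stands.
- The arm moves only by the tool servo_tool, never from a script. Its argument "commands" is a list of rows, each an object with "offset": the shift along the world's x, y, z in m, a list of three; "rot": the turn, a rotation vector about the world's x, y, z in rad, a list of three; "fingers": the gripper's target within -1 to 1 (shut at 1, half-way at 0, fully open at -1). A call has 1 to 12 rows; each row is the pose to reach, as a shift and turn from the pose commanded when the call began; what a row does not reach only later rows make up. A row lasts 1/12 s, in which the tool goes at most 41.7 mm and 7.16 degrees, less where a joint would pass 70% of its speed; a pose out of reach is approached as far as the arm can. A call with a gripper value outside its range is refused whole. The fingers move at their own pace and stop on an object; "grip_force" is the grip in N (left out, the last holds). Time passes only in rows, so rows that repeat a pose let the fingers close. It gives the time, the measured TCP pose, the force and the opening at its end, in the units of the state.
- ctrl.get_state(): the state, without advancing time (a new reading comes with each control period).
- ctrl.grab_frame(name): name is "scene" or "top" or "wrist"; returns a dict with "color" (384x512x3 uint8, blue, green, red), "intrinsics" (3x3 intrinsics, pixels), "position" and "rotation" of the camera in the world. Camera axes: x right, y up, looking along -z (the intrinsics and any distortion apply to the point x, -y, -z); pixel columns grow to the right and rows downward; lengths in m; the calibration is good to about 2 mm. A picture is of the moment at which its call begins. There is no depth.
- ctrl.job_done(): hands the job in, once; it reports no verdict.
The state is a dict: "time_s": time; "qpos": joint angles; "dq": joint speeds; "tau": joint torques, N m; "ee_pos": TCP position; "eef_rot": TCP orientation; "ft_force": force on the tool from outside, world axes, zero at the start; "torque": the same for the moment, N m; "finger_gap": opening from 0.0 (shut) to 1.0 (fully open).
Only numpy, scipy, OpenCV 4.12 (cv2) and the standard library are available. Lean on these libraries where they do the work, as an engineer would, in place of code of your own. Each camera call takes 0.05 s, during which the arm holds its last target. There are 200 camera calls.

### The job

Line the four lidded white sample pots up on the black pads in the tray so they can be weighed in turn: the smallest on the pad next to the balance, then growing in size, the largest at the far end; two of them already stand shoved together in the middle of the tray, so move those apart to their own pads to make room for the others. Stand each pot upright in the middle of its pad, keep it upright and set it down rather than dropping it. Do not touch the balance, and leave the glass beaker standing where it is.

Things in the scene. Friction and masses are not known exactly. Their poses are not given: they have to be found in the camera images.
- pot_a: the smallest of four closed sample pots: a white plastic tub with a press-on lid, round, straight sided, 34 mm in diameter and 40 mm tall, standing upright on the bench (z = 0). Origin: centre of its underside; its z axis points up through the lid. Firm, 28 to 52 g.
- pot_b: the second smallest of four closed sample pots: a white plastic tub with a press-on lid, round, straight sided, 43 mm in diameter and 55 mm tall, standing upright in the middle of the tray, on its pads but off their centres, 3 mm from the other pot there. Origin: centre of its underside; its z axis points up through the lid. Firm, 63 to 117 g.
- pot_c: the second largest of four closed sample pots: a white plastic tub with a press-on lid, round, straight sided, 52 mm in diameter and 70 mm tall, standing upright on the bench (z = 0). Origin: centre of its underside; its z axis points up through the lid. Firm, 112 to 208 g.
- pot_d: the largest of four closed sample pots: a white plastic tub with a press-on lid, round, straight sided, 61 mm in diameter and 85 mm tall, standing upright in the middle of the tray, on its pads but off their centres, 3 mm from the other pot there. Origin: centre of its underside; its z axis points up through the lid. Firm, 182 to 338 g.
- pad_1: pad 1 of four alike round black rubber pads, counted from the robot's right (-y) to its left (+y); 72 mm in diameter, 3 mm thick, fixed 85 mm apart in one straight row (along the pad's y axis) in a shallow steel tray 350 by 104 mm with a lip 8 mm high. Origin: centre of the pad's underside; its top, where a pot stands, is 3 mm higher, 6 mm above the bench.
- pad_2: pad 2 of four alike round black rubber pads, counted from the robot's right (-y) to its left (+y); 72 mm in diameter, 3 mm thick, fixed 85 mm apart in one straight row (along the pad's y axis) in a shallow steel tray 350 by 104 mm with a lip 8 mm high. Origin: centre of the pad's underside; its top, where a pot stands, is 3 mm higher, 6 mm above the bench.
- pad_3: pad 3 of four alike round black rubber pads, counted from the robot's right (-y) to its left (+y); 72 mm in diameter, 3 mm thick, fixed 85 mm apart in one straight row (along the pad's y axis) in a shallow steel tray 350 by 104 mm with a lip 8 mm high. Origin: centre of the pad's underside; its top, where a pot stands, is 3 mm higher, 6 mm above the bench.
- pad_4: pad 4 of four alike round black rubber pads, counted from the robot's right (-y) to its left (+y); 72 mm in diameter, 3 mm thick, fixed 85 mm apart in one straight row (along the pad's y axis) in a shallow steel tray 350 by 104 mm with a lip 8 mm high. Origin: centre of the pad's underside; its top, where a pot stands, is 3 mm higher, 6 mm above the bench.
- balance: fixed bench balance: white casing 170 (x) by 142 (y) by 30 mm, round steel pan, 112 mm wide, its top 40 mm above the bench. It stands just past the left or the right end of the tray, its centre 150 mm from that of the nearest pad. Past the other end stands a fixed white lidded pail, 112 mm wide, 115 mm tall. Origin: centre of the casing's underside.
- beaker: open glass beaker, empty, 58 mm in diameter at the rim and 75 mm tall, standing loose on the bench near the pots. Origin: centre of its underside. Near it also lie a roll of brown paper tape, 84 mm in diameter and 24 mm high, and a flat dark steel tin, 58 mm in diameter and 26 mm high.
Not all that is in view belongs to the job. Leave any red or turquoise look-alike of the pot_c alone.

How it is judged:
At the end, for the whole second after the job is handed in: Each pot stands upright (within 0.1 rad) on its own pad, its centre within 12 mm of the pad's centre, in order of size with the smallest on the pad nearest the balance; all are released and at rest, and the beaker stands within 20 mm of where it was (((horizontal distance between balance and pad_1 below 0.2 m and horizontal distance between pot_a and pad_1 below 0.012 m and horizontal distance between pot_b and pad_2 below 0.012 m and horizontal distance between pot_c and pad_3 below 0.012 m and horizontal distance between pot_d and pad_4 below 0.012 m) or (horizontal distance between balance and pad_4 below 0.2 m and horizontal distance between pot_a and pad_4 below 0.012 m and horizontal distance between pot_b and pad_3 below 0.012 m and horizontal distance between pot_c and pad_2 below 0.012 m and horizontal distance between pot_d and pad_1 below 0.012 m)) and height (world z) of pot_a between 0.003 and 0.01 m and angle between each of pot_a, pot_b, pot_c, pot_d's own z axis and vertical below 0.1 rad and linear speed of each of pot_a, pot_b, pot_c, pot_d below 0.02 m/s and contact force between each of pot_a, pot_b, pot_c, pot_d and the fingers below 0.1 N and height (world z) of pot_b between 0.003 and 0.01 m and height (world z) of pot_c between 0.003 and 0.01 m and height (world z) of pot_d between 0.003 and 0.01 m and distance of beaker from where it was at the start of the episode below 0.02 m and angle between beaker's own z axis and vertical below 0.2 rad); the robot touches nothing.
It fails at once if a pot is tipped over (leaning more than about 30 degrees) (angle between any of pot_a, pot_b, pot_c, pot_d's own z axis and vertical above 0.5 rad).
It fails at once if a pot is dropped or knocked away (moving faster than 0.6 m/s with no finger on it, a fall of about 18 mm) ((linear speed of pot_a above 0.6 m/s and contact force between pot_a and the fingers below 0.05 N) or (linear speed of pot_b above 0.6 m/s and contact force between pot_b and the fingers below 0.05 N) or (linear speed of pot_c above 0.6 m/s and contact force between pot_c and the fingers below 0.05 N) or (linear speed of pot_d above 0.6 m/s and contact force between pot_d and the fingers below 0.05 N)).
It fails at once if the balance is touched (more than 1 N) (contact force between balance and anything else above 1 N).
It fails at once if the glass beaker is shifted by more than 20 mm or tipped (distance of beaker from where it was at the start of the episode above 0.02 m or angle between beaker's own z axis and vertical above 0.3 rad).
It also fails if it takes over 96 s, if anything falls off the work surface, if the arm or the gripper's body presses on something with over 40 N, if the wrist force passes 120 N, or if a joint passes its speed limit or range.

## Working session

There is one attempt and no reset: what is moved stays moved. The work goes in short steps, Python scripts to look and compute and a tool call to move; the robot and the scene stay as the last step left them, time stands still between calls to the robot, and variables do not carry over. Pictures are saved under pics/ and viewed, about 12 in all and at most 16, crops included, and the job is handed in when it is done.

Besides the shell and the picture viewer there is one more tool, called after ">>>" as name(argument=value, ...) on one line, values as JSON. servo_tool: Moves the arm, as the interface text tells. Its arguments: {"type":"object","properties":{"commands":{"type":"array","items":{"type":"object","properties":{"offset":{"type":"array","items":{"type":"number"}},"rot":{"type":"array","items":{"type":"number"}},"fingers":{"type":"number"}}}},"grip_force":{"type":"number"}},"required":["commands"]}

```bash
mkdir -p pics
cat > h.py <<'E'
import numpy as np,cv2
from bench import ctrl
def grab(n,save=None):
    f=ctrl.grab_frame(n)
    if save: cv2.imwrite('pics/'+save,f['color'])
    return f
def ray(f,u,v):
    K=np.array(f['intrinsics']);d=np.linalg.inv(K)@[u,v,1]
    return np.array(f['rotation'])@(d*[1,-1,-1])
def onz(f,u,v,z):
    d=ray(f,u,v);p=np.array(f['position']);return p+d*(z-p[2])/d[2]
def proj(f,P):
    q=np.array(f['rotation']).T@(np.array(P)-f['position']);q=np.array(f['intrinsics'])@(q*[1,-1,-1]);return q[:2]/q[2]
E
python3 - <<'E'
from h import *
for n in('top','scene'):
    f=grab(n,n+'0.png');print(n,f['position'],f['intrinsics'],f['rotation'],[k for k in f])
print(ctrl.get_state())
E
```

```text
top [ 0.4133483  -0.02963369  0.99324844] [[394.1096097    0.         255.34607924]
 [  0.         394.1096097  187.21993208]
 [  0.           0.           1.        ]] [ 0.10066937 -0.10236866 -1.54391611] ['color', 'intrinsics', 'position', 'rotation']
scene [ 1.13562184 -0.13137302  0.73715592] [[400.96100935   0.         258.56327093]
 [  0.         400.96100935 191.01601737]
 [  0.           0.           1.        ]] [0.57201667 0.49305043 1.37151626] ['color', 'intrinsics', 'position', 'rotation']
{'time_s': 0.1, 'qpos': array([-1.29763110e+00,  4.91529360e-01,  1.55939675e+00,  1.19332466e-05,
        1.09167173e+00, -1.05573910e-01]), 'dq': array([ 0.00061409, -0.00050081, -0.00337787,  0.00027013,  0.00162155,
       -0.00119651]), 'tau': array([ 3.01026710e-03, -6.13621402e+01, -2.58606058e+01,  6.94244402e-02,
        4.70185967e-02, -5.41697989e-05]), 'ee_pos': array([ 0.23107515, -0.58048798,  0.21409865]), 'eef_rot': array([-3.08444773e+00, -5.91175474e-01,  1.15545661e-04]), 'ft_force': array([-0.02854805,  0.68031185, -0.45971475]), 'torque': array([-0.00772253,  0.0400097 ,  0.0144154 ]), 'finger_gap': 0.9943682168474318}
```

```bash
ls pics
```

```text
scene0.png
top0.png
```

View pics/top0.png

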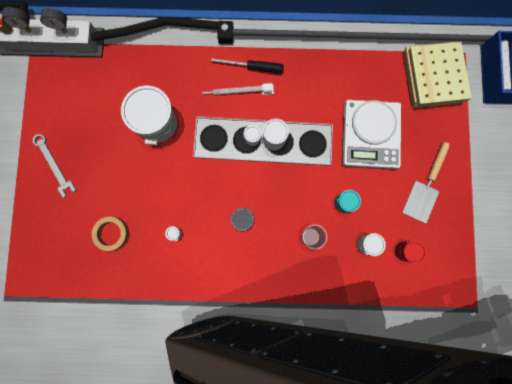

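View pics/scene0.png

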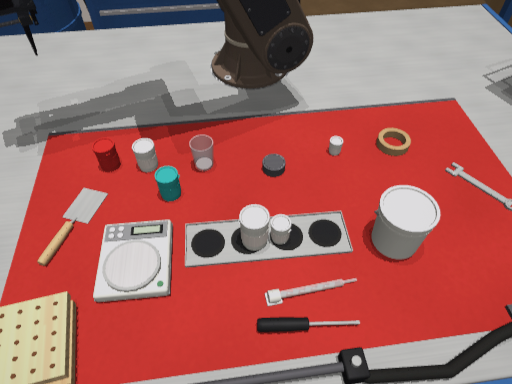

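```bash
sed -i 's/^import numpy.*/&\nfrom scipy.spatial.transform import Rotation as R/; s/    if save/    f["rotation"]=R.from_rotvec(f["rotation"]).as_matrix()\n    if save/' h.py
python3 - <<'E'
from h import *
f=grab('top','top1.png');im=f['color'];hsv=cv2.cvtColor(im,cv2.COLOR_BGR2HSV)
def comps(m,x0,x1,y0,y1,lo,z,n):
    M=np.zeros_like(m);M[y0:y1,x0:x1]=m[y0:y1,x0:x1]
    k,_,st,c=cv2.connectedComponentsWithStats(M)
    for i in range(1,k):
        if st[i,4]>lo: print(n,st[i],c[i].round(1),onz(f,*c[i],z).round(4))
blk=((hsv[...,2]<45)*255).astype('uint8')
comps(blk,190,335,112,168,60,.006,'pads')
gray=((hsv[...,1]<60)&(hsv[...,2]>150)).astype('uint8')
comps(gray,155,190,215,250,40,.04,'a')
comps(gray,350,395,225,262,40,.07,'c')
m=hsv[...,2]
for n,(x,y) in dict(beaker=(314,237),tin=(243,219),turq=(348,201),red=(411,252)).items(): print(n,onz(f,x,y,.03).round(3))
print(hsv[122:160:2,268,2],hsv[122:160:2,252,2])
c1=cv2.resize(im[110:170,185:345],None,fx=5,fy=5,interpolation=cv2.INTER_CUBIC)
c2=cv2.resize(im[190:270,155:435],None,fx=2.85,fy=2.85,interpolation=cv2.INTER_CUBIC)
c2=c2[:,:800];o=np.zeros((c1.shape[0]+c2.shape[0],800,3),'uint8');o[:300]=c1;o[300:,:c2.shape[1]]=c2
cv2.imwrite('pics/crop1.png',o)
E
```

```text
pads [201 126  25  24 137] [212.9 137. ] [0.6696 0.0829 0.006 ]
pads [234 128  26  24 115] [244.2 143.7] [0.6538 0.0022 0.006 ]
pads [300 132  25  24 277] [313.3 142.2] [ 0.6624 -0.1748  0.006 ]
pads [271 136  21  18 130] [284.1 146.9] [ 0.6481 -0.1003  0.006 ]
a [166 227  13  14 153] [172.2 233.2] [0.4215 0.1677 0.04  ]
c [363 234  22  22 394] [373.5 244.5] [ 0.4066 -0.3066  0.07  ]
beaker [ 0.421 -0.174  0.03 ]
tin [ 0.46  -0.001  0.03 ]
turq [ 0.511 -0.257  0.03 ]
red [ 0.391 -0.409  0.03 ]
[206 210 228 228 228 228 228 227 225 218  99  82  78  75 124 188 191 203
 212] [199 212 205 225 228 228 227 228 227 210 144  80  43  41  36 135 213 213
 214]
```

View pics/crop1.png

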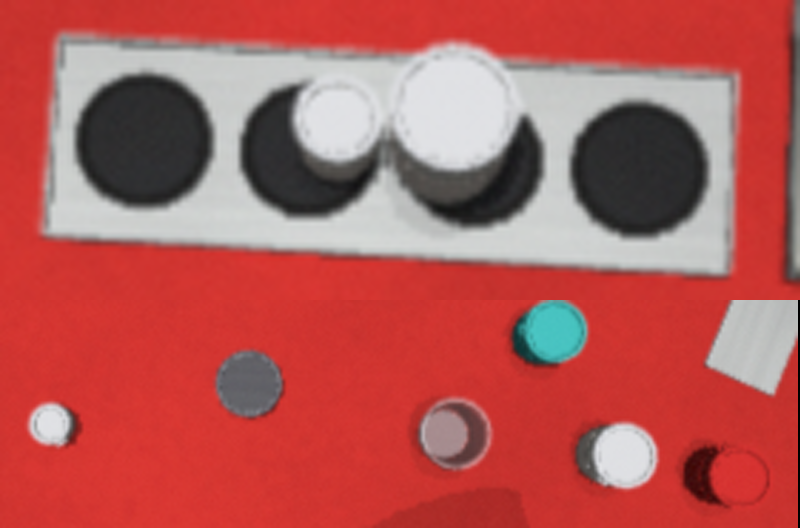

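Run:
```python
from h import *
for n in('top','scene'):
    f=grab(n);im=f['color'];hsv=cv2.cvtColor(im,cv2.COLOR_BGR2HSV)
    m=((hsv[...,2]<100)&(hsv[...,1]<90)).astype('uint8')*255
    cs,_=cv2.findContours(m,cv2.RETR_EXTERNAL,cv2.CHAIN_APPROX_NONE)
    for c in cs:
        x,y,w,h=cv2.boundingRect(c)
        if 20<w<45 and 15<h<40:
            e=cv2.fitEllipse(c);print(n,'dark',np.round(e[0],1),np.round(e[1],1),onz(f,*e[0],.006).round(4))
    if n=='top':
        for nm,u,v,z in(('b',252.1,133.4,.061),('d',275.4,131.4,.091)): print(nm,onz(f,u,v,z).round(4))
    else:
        for nm,u,v,z in(('b',281,223,.061),('d',255,215,.091),('c',144,146,.07),('a',336,140,.04)): print(nm,onz(f,u,v,z).round(4))
s=ctrl.get_state();Rm=R.from_rotvec(s['eef_rot']).as_matrix();print(Rm.round(3))
```

```text
top dark [278.6 142.5] [23.  27.6] [ 0.6591 -0.0858  0.006 ]
top dark [312.3 143.4] [25.6 26.4] [ 0.6589 -0.1724  0.006 ]
top dark [245.6 140.5] [23.6 26. ] [ 0.6623 -0.0011  0.006 ]
top dark [213.2 137.6] [25.5 26.4] [0.6678 0.0821 0.006 ]
top dark [157.5 124.2] [32.5 36.6] [0.6998 0.2272 0.006 ]
top dark [55.9 21. ] [19.  37.2] [0.9764 0.514  0.006 ]
top dark [17.7 17.6] [27.8 41.9] [0.9834 0.6167 0.006 ]
b [ 0.6665 -0.0181  0.061 ]
d [ 0.6646 -0.0731  0.091 ]
scene dark [207.6 243. ] [26.5 33.3] [ 0.6618 -0.1729  0.006 ]
scene dark [245. 241.] [23.3 28.5] [ 0.6677 -0.093   0.006 ]
scene dark [286.3 236.7] [24.1 32.1] [ 0.6688 -0.0031  0.006 ]
scene dark [324.6 232.8] [25.9 32.1] [0.6704 0.0816 0.006 ]
scene dark [273.  165.8] [18.7 20.1] [0.4567 0.0022 0.006 ]
b [ 0.6695 -0.0175  0.061 ]
d [ 0.6639 -0.0706  0.091 ]
c [ 0.4106 -0.3039  0.07  ]
a [0.4211 0.1686 0.04  ]
[[ 0.929  0.37  -0.   ]
 [ 0.37  -0.929  0.   ]
 [ 0.    -0.    -1.   ]]
```

>>> servo_tool(commands=[{"offset":[0.036,0.042,0.004],"rot":[0,0,0.1],"fingers":-1},{"offset":[0.06,0.07,0.008],"rot":[0,0,0.19]},{"offset":[0.085,0.1,0.012],"rot":[0,0,0.28]},{"offset":[0.11,0.13,0.016],"rot":[0,0,0.37]},{"offset":[0.135,0.16,0.02],"rot":[0,0,0.46]},{"offset":[0.16,0.19,0.025],"rot":[0,0,0.55]},{"offset":[0.185,0.22,0.03],"rot":[0,0,0.64]},{"offset":[0.21,0.25,0.035],"rot":[0,0,0.73]},{"offset":[0.235,0.28,0.04],"rot":[0,0,0.82]},{"offset":[0.26,0.31,0.045],"rot":[0,0,0.91]},{"offset":[0.28,0.33,0.05],"rot":[0,0,1.0]},{"offset":[0.3,0.35,0.05],"rot":[0,0,1.08]}])

```text
invalid input
```

>>> servo_tool(commands=[{"offset":[0.025,0.03,0.004],"rot":[0,0,0.09],"fingers":-1},{"offset":[0.05,0.06,0.008],"rot":[0,0,0.18],"fingers":-1},{"offset":[0.075,0.09,0.012],"rot":[0,0,0.27],"fingers":-1},{"offset":[0.1,0.12,0.016],"rot":[0,0,0.36],"fingers":-1},{"offset":[0.125,0.15,0.02],"rot":[0,0,0.45],"fingers":-1},{"offset":[0.15,0.18,0.025],"rot":[0,0,0.54],"fingers":-1},{"offset":[0.175,0.21,0.03],"rot":[0,0,0.63],"fingers":-1},{"offset":[0.2,0.24,0.035],"rot":[0,0,0.72],"fingers":-1},{"offset":[0.225,0.27,0.04],"rot":[0,0,0.81],"fingers":-1},{"offset":[0.25,0.3,0.045],"rot":[0,0,0.9],"fingers":-1},{"offset":[0.275,0.33,0.05],"rot":[0,0,0.99],"fingers":-1},{"offset":[0.3,0.36,0.05],"rot":[0,0,1.08],"fingers":-1}], grip_force=20)

```text
time_s: 1.25
ee_pos: [0.5324, -0.2191, 0.2657]
eef_rot: [2.336, 2.098, 0.001]
ft_force: [0.6, -1.0, 0.4]
finger_gap: 0.999
```

>>> servo_tool(commands=[{"offset":[0.025,0.025,0],"rot":[0,0,0.04],"fingers":-1},{"offset":[0.05,0.055,0],"rot":[0,0,0.08],"fingers":-1},{"offset":[0.075,0.085,0],"rot":[0,0,0.08],"fingers":-1},{"offset":[0.1,0.115,0],"rot":[0,0,0.08],"fingers":-1},{"offset":[0.12,0.14,0],"rot":[0,0,0.08],"fingers":-1},{"offset":[0.132,0.148,0],"rot":[0,0,0.08],"fingers":-1},{"offset":[0.132,0.148,0],"rot":[0,0,0.08],"fingers":-1},{"offset":[0.132,0.148,0],"rot":[0,0,0.08],"fingers":-1}])

```text
time_s: 1.92
ee_pos: [0.6631, -0.0723, 0.264]
eef_rot: [-2.255, -2.187, 0.001]
ft_force: [-0.5, 0.4, 0.6]
finger_gap: 0.997
```

Run:
```python
from h import *
f=grab('wrist','w1.png')
s=ctrl.get_state();print(s['ee_pos'],s['ft_force'],R.from_rotvec(s['eef_rot']).as_matrix().round(3),f['position'])
for nm,P in dict(pad1=(.6603,-.1727,.006),pad2=(.6632,-.0878,.006),pad3=(.6661,-.003,.006),pad4=(.669,.0819,.006),b=(.668,-.018,.061),d=(.6643,-.072,.091)).items(): print(nm,proj(f,P).round(1))
```

```text
[ 0.66267599 -0.07299541  0.26431104] [-0.38296438  0.1636748  -0.21807729] [[ 0.032  0.999 -0.001]
 [ 0.999 -0.032 -0.   ]
 [-0.    -0.001 -1.   ]] [0.66489486 0.00723757 0.43363775]
pad1 [260.8 232.5]
pad2 [261.  172.3]
pad3 [261.3 105.3]
pad4 [261.6  30. ]
b [263.6 120.6]
d [261.9 175.2]
```

View pics/w1.png

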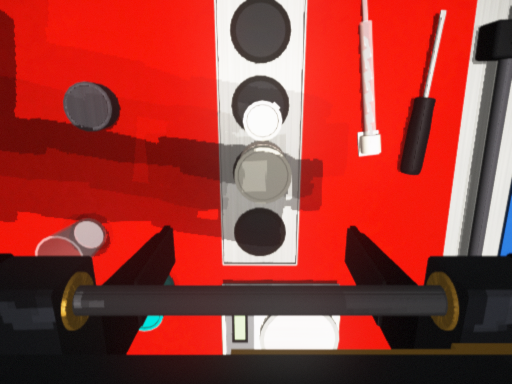

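>>> servo_tool(commands=[{"offset":[0.001,0.001,-0.03],"rot":[0,0,0],"fingers":-1},{"offset":[0.001,0.001,-0.06],"rot":[0,0,0],"fingers":-1},{"offset":[0.001,0.001,-0.09],"rot":[0,0,0],"fingers":-1},{"offset":[0.001,0.001,-0.12],"rot":[0,0,0],"fingers":-1},{"offset":[0.001,0.001,-0.15],"rot":[0,0,0],"fingers":-1},{"offset":[0.001,0.001,-0.17],"rot":[0,0,0],"fingers":-1},{"offset":[0.001,0.001,-0.19],"rot":[0,0,0],"fingers":-1},{"offset":[0.001,0.001,-0.205],"rot":[0,0,0],"fingers":-1},{"offset":[0.001,0.001,-0.219],"rot":[0,0,0],"fingers":-1},{"offset":[0.001,0.001,-0.219],"rot":[0,0,0],"fingers":-1}])

```text
time_s: 2.8
ee_pos: [0.6622, -0.0728, 0.0433]
eef_rot: [-2.256, -2.181, 0.004]
ft_force: [-0.9, -0.5, 0.2]
finger_gap: 0.998
```

>>> servo_tool(commands=[{"offset":[0,0,0],"rot":[0,0,0],"fingers":0},{"offset":[0,0,0],"rot":[0,0,0],"fingers":1},{"offset":[0,0,0],"rot":[0,0,0],"fingers":1},{"offset":[0,0,0],"rot":[0,0,0],"fingers":1},{"offset":[0,0,0],"rot":[0,0,0],"fingers":1},{"offset":[0,0,0],"rot":[0,0,0],"fingers":1},{"offset":[0,0,0],"rot":[0,0,0],"fingers":1},{"offset":[0,0,0],"rot":[0,0,0],"fingers":1}], grip_force=20)

```text
time_s: 3.47
ee_pos: [0.6647, -0.0718, 0.0463]
eef_rot: [2.256, 2.185, 0.001]
ft_force: [1.5, -0.3, 6.4]
finger_gap: 0.639
```

>>> servo_tool(commands=[{"offset":[0,0,0.008],"rot":[0,0,0],"fingers":1},{"offset":[0,0,0.025],"rot":[0,0,0],"fingers":1},{"offset":[0,0,0.045],"rot":[0,0,0],"fingers":1},{"offset":[0,0,0.065],"rot":[0,0,0],"fingers":1},{"offset":[0,0,0.08],"rot":[0,0,0],"fingers":1},{"offset":[0,0,0.085],"rot":[0,0,0],"fingers":1},{"offset":[0,0,0.085],"rot":[0,0,0],"fingers":1}])

```text
time_s: 4.05
ee_pos: [0.6643, -0.0717, 0.1317]
eef_rot: [2.256, 2.185, 0.001]
ft_force: [0.1, 0.5, -2.7]
finger_gap: 0.64
```

>>> servo_tool(commands=[{"offset":[0,0.012,0],"rot":[0,0,0],"fingers":1},{"offset":[0.001,0.03,0],"rot":[0,0,0],"fingers":1},{"offset":[0.002,0.05,0],"rot":[0,0,0],"fingers":1},{"offset":[0.003,0.07,0],"rot":[0,0,0],"fingers":1},{"offset":[0.004,0.09,0],"rot":[0,0,0],"fingers":1},{"offset":[0.005,0.11,0],"rot":[0,0,0],"fingers":1},{"offset":[0.005,0.13,0],"rot":[0,0,0],"fingers":1},{"offset":[0.005,0.146,0],"rot":[0,0,0],"fingers":1},{"offset":[0.005,0.154,0],"rot":[0,0,0],"fingers":1},{"offset":[0.005,0.154,0],"rot":[0,0,0],"fingers":1},{"offset":[0.005,0.154,0],"rot":[0,0,0],"fingers":1}])

```text
time_s: 4.97
ee_pos: [0.6689, 0.0823, 0.1301]
eef_rot: [-2.256, -2.186, 0.001]
ft_force: [0.8, -0.8, -3.5]
finger_gap: 0.643
```

Run:
```python
from h import *
f=grab('scene','s2.png');g=grab('top');w=grab('wrist')
s=ctrl.get_state();print(s['ee_pos'],s['ft_force'],s['finger_gap'])
def crop(f,u,v,r,k):return cv2.resize(f['color'][int(v)-r:int(v)+r,int(u)-r:int(u)+r],None,fx=k,fy=k,interpolation=cv2.INTER_CUBIC)
P=(.669,.082,.12);a=proj(f,P);print(a)
o=np.hstack([crop(f,*a,48,4),cv2.resize(w['color'],(512,384))[:,60:460]]);cv2.imwrite('pics/s2.png',o);print(o.shape,proj(w,(.669,.082,.176)))
```

```text
[0.66917982 0.08128839 0.13056513] [ 0.72924619 -0.38885165 -2.94020632] 0.6431398603230465
[332.14056117 199.83991794]
(384, 784, 3) [261.41479793 291.22648546]
```

View pics/s2.png

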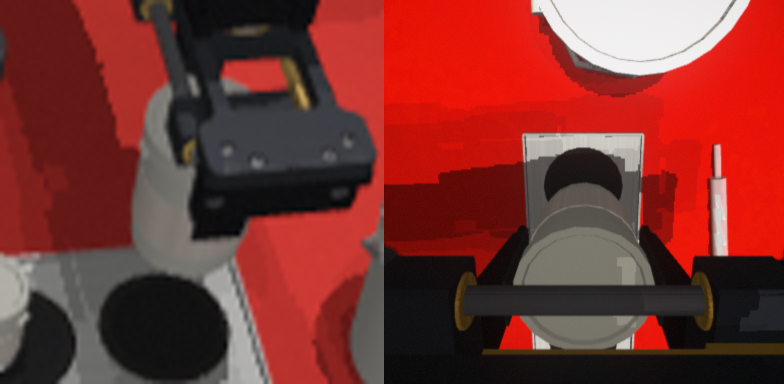

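>>> servo_tool(commands=[{"offset":[0,0,-0.02],"rot":[0,0,0],"fingers":1},{"offset":[0,0,-0.04],"rot":[0,0,0],"fingers":1},{"offset":[0,0,-0.055],"rot":[0,0,0],"fingers":1},{"offset":[0,0,-0.067],"rot":[0,0,0],"fingers":1},{"offset":[0,0,-0.075],"rot":[0,0,0],"fingers":1},{"offset":[0,0,-0.08],"rot":[0,0,0],"fingers":1},{"offset":[0,0,-0.083],"rot":[0,0,0],"fingers":1},{"offset":[0,0,-0.085],"rot":[0,0,0],"fingers":1},{"offset":[0,0,-0.085],"rot":[0,0,0],"fingers":1},{"offset":[0,0,-0.085],"rot":[0,0,0],"fingers":1}])

```text
time_s: 5.95
ee_pos: [0.6695, 0.0823, 0.0464]
eef_rot: [2.256, 2.185, 0.002]
ft_force: [0.3, -0.1, -0.7]
finger_gap: 0.641
```

>>> servo_tool(commands=[{"offset":[0,0,0],"rot":[0,0,0],"fingers":0},{"offset":[0,0,0],"rot":[0,0,0],"fingers":-0.5},{"offset":[0,0,0],"rot":[0,0,0],"fingers":-1},{"offset":[0,0,0],"rot":[0,0,0],"fingers":-1},{"offset":[0,0,0],"rot":[0,0,0],"fingers":-1},{"offset":[0,0,0],"rot":[0,0,0],"fingers":-1}])

```text
time_s: 6.45
ee_pos: [0.6692, 0.0823, 0.0457]
eef_rot: [2.257, 2.186, 0.0]
ft_force: [-0.1, -0.4, -0.6]
finger_gap: 0.933
```

>>> servo_tool(commands=[{"offset":[0,0,0.02],"rot":[0,0,0],"fingers":-1},{"offset":[0,0,0.05],"rot":[0,0,0],"fingers":-1},{"offset":[0,0,0.08],"rot":[0,0,0],"fingers":-1},{"offset":[0,-0.02,0.11],"rot":[0,0,0],"fingers":-1},{"offset":[0,-0.045,0.12],"rot":[0,0,0],"fingers":-1},{"offset":[0,-0.07,0.12],"rot":[0,0,0],"fingers":-1},{"offset":[0,-0.09,0.12],"rot":[0,0,0],"fingers":-1},{"offset":[0,-0.1,0.12],"rot":[0,0,0],"fingers":-1},{"offset":[0,-0.1,0.12],"rot":[0,0,0],"fingers":-1}])

```text
time_s: 7.2
ee_pos: [0.6691, -0.0195, 0.1656]
eef_rot: [2.259, 2.183, -0.0]
ft_force: [-1.2, 0.8, 0.3]
finger_gap: 0.999
```

Run:
```python
from h import *
w=grab('wrist','w3.png');s=ctrl.get_state();print(s['ee_pos'],s['ft_force'],s['finger_gap'])
g=cv2.cvtColor(w['color'],cv2.COLOR_BGR2HSV)
for nm,P in dict(pad2=(.6632,-.0878,.006),pad3=(.6661,-.003,.006),b=(.668,-.018,.061),d=(.669,.0819,.091)).items(): print(nm,proj(w,P).round(1))
```

```text
[ 0.66910008 -0.01815854  0.16545959] [ 0.26704875 -0.59306382 -0.19708959] 0.9963932473089733
pad2 [257.3 240.7]
pad3 [257.  162.5]
b [259.4 191.9]
d [255.7  63.5]
```

View pics/w3.png

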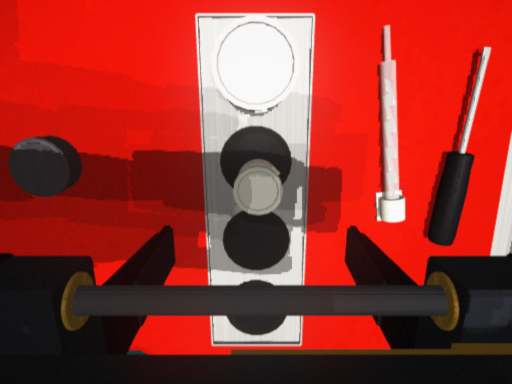

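>>> servo_tool(commands=[{"offset":[-0.001,0,-0.03],"rot":[0,0,0],"fingers":-1},{"offset":[-0.001,0,-0.06],"rot":[0,0,0],"fingers":-1},{"offset":[-0.001,0,-0.085],"rot":[0,0,0],"fingers":-1},{"offset":[-0.001,0,-0.105],"rot":[0,0,0],"fingers":-1},{"offset":[-0.001,0,-0.122],"rot":[0,0,0],"fingers":-1},{"offset":[-0.001,0,-0.135],"rot":[0,0,0],"fingers":-1},{"offset":[-0.001,0,-0.14],"rot":[0,0,0],"fingers":-1},{"offset":[-0.001,0,-0.14],"rot":[0,0,0],"fingers":-1}])

```text
time_s: 7.92
ee_pos: [0.6677, -0.0168, 0.0246]
eef_rot: [-2.255, -2.185, 0.002]
ft_force: [0.3, 0.5, 0.1]
finger_gap: 0.998
```

>>> servo_tool(commands=[{"offset":[0,0,0],"rot":[0,0,0],"fingers":0},{"offset":[0,0,0],"rot":[0,0,0],"fingers":0},{"offset":[0,0,0],"rot":[0,0,0],"fingers":0},{"offset":[0,0,0],"rot":[0,0,0],"fingers":1},{"offset":[0,0,0],"rot":[0,0,0],"fingers":1},{"offset":[0,0,0],"rot":[0,0,0],"fingers":1},{"offset":[0,0,0],"rot":[0,0,0],"fingers":1},{"offset":[0,0,0],"rot":[0,0,0],"fingers":1},{"offset":[0,0,0],"rot":[0,0,0],"fingers":1}], grip_force=15)

```text
time_s: 8.67
ee_pos: [0.6681, -0.0177, 0.0257]
eef_rot: [2.257, 2.186, 0.0]
ft_force: [-0.8, -0.5, 1.4]
finger_gap: 0.448
```

>>> servo_tool(commands=[{"offset":[0,0,0.01],"rot":[0,0,0],"fingers":1},{"offset":[0,0,0.025],"rot":[0,0,0],"fingers":1},{"offset":[0,-0.01,0.025],"rot":[0,0,0],"fingers":1},{"offset":[-0.001,-0.025,0.025],"rot":[0,0,0],"fingers":1},{"offset":[-0.003,-0.045,0.025],"rot":[0,0,0],"fingers":1},{"offset":[-0.005,-0.062,0.025],"rot":[0,0,0],"fingers":1},{"offset":[-0.005,-0.07,0.025],"rot":[0,0,0],"fingers":1},{"offset":[-0.005,-0.07,0.018],"rot":[0,0,0],"fingers":1},{"offset":[-0.005,-0.07,0.008],"rot":[0,0,0],"fingers":1},{"offset":[-0.005,-0.07,0.002],"rot":[0,0,0],"fingers":1},{"offset":[-0.005,-0.07,0],"rot":[0,0,0],"fingers":1},{"offset":[-0.005,-0.07,0],"rot":[0,0,0],"fingers":1}])

```text
time_s: 9.67
ee_pos: [0.6628, -0.0869, 0.025]
eef_rot: [-2.255, -2.186, 0.001]
ft_force: [-1.7, -1.5, 2.4]
finger_gap: 0.452
```

>>> servo_tool(commands=[{"offset":[0,0,0],"rot":[0,0,0],"fingers":1},{"offset":[0,0,0],"rot":[0,0,0],"fingers":0},{"offset":[0,0,0],"rot":[0,0,0],"fingers":-0.5},{"offset":[0,0,0],"rot":[0,0,0],"fingers":-1},{"offset":[0,0,0],"rot":[0,0,0],"fingers":-1},{"offset":[0,0,0],"rot":[0,0,0],"fingers":-1},{"offset":[0,0,0.02],"rot":[0,0,0],"fingers":-1},{"offset":[0,0,0.05],"rot":[0,0,0],"fingers":-1},{"offset":[0,0,0.08],"rot":[0,0,0],"fingers":-1},{"offset":[0,0,0.11],"rot":[0,0,0],"fingers":-1},{"offset":[0,0,0.14],"rot":[0,0,0],"fingers":-1},{"offset":[0,0,0.17],"rot":[0,0,0],"fingers":-1}])

```text
time_s: 10.67
ee_pos: [0.6629, -0.0877, 0.1972]
eef_rot: [2.257, 2.185, 0.0]
ft_force: [-0.8, 0.0, -0.6]
finger_gap: 0.999
```

>>> servo_tool(commands=[{"offset":[-0.02,-0.017,0.01],"rot":[0,0,0],"fingers":-1},{"offset":[-0.042,-0.036,0.02],"rot":[0,0,0],"fingers":-1},{"offset":[-0.066,-0.056,0.03],"rot":[0,0,0],"fingers":-1},{"offset":[-0.09,-0.077,0.03],"rot":[0,0,0],"fingers":-1},{"offset":[-0.114,-0.097,0.03],"rot":[0,0,0],"fingers":-1},{"offset":[-0.138,-0.117,0.03],"rot":[0,0,0],"fingers":-1},{"offset":[-0.162,-0.138,0.03],"rot":[0,0,0],"fingers":-1},{"offset":[-0.186,-0.158,0.03],"rot":[0,0,0],"fingers":-1},{"offset":[-0.21,-0.178,0.03],"rot":[0,0,0],"fingers":-1},{"offset":[-0.232,-0.197,0.03],"rot":[0,0,0],"fingers":-1},{"offset":[-0.248,-0.211,0.03],"rot":[0,0,0],"fingers":-1},{"offset":[-0.255,-0.217,0.03],"rot":[0,0,0],"fingers":-1}])

```text
time_s: 11.67
ee_pos: [0.4064, -0.3061, 0.2259]
eef_rot: [2.259, 2.183, -0.0]
ft_force: [0.1, 0.6, -0.2]
finger_gap: 0.998
```

>>> servo_tool(commands=[{"offset":[0,0,0],"rot":[0,0,0],"fingers":-1},{"offset":[0,0,0],"rot":[0,0,0],"fingers":-1}])

```text
time_s: 11.83
ee_pos: [0.4084, -0.3046, 0.2258]
eef_rot: [2.257, 2.184, 0.0]
ft_force: [0.7, 0.2, 0.2]
finger_gap: 1.003
```

Run:
```python
from h import *
w=grab('wrist','w4.png');s=ctrl.get_state();print(s['ee_pos'],s['ft_force'],s['finger_gap'],R.from_rotvec(s['eef_rot']).as_matrix().round(3))
for nm,P in dict(c=(.4085,-.305,.07),c0=(.4085,-.305,0)).items(): print(nm,proj(w,P).round(1))
t=grab('top');print('b',proj(t,(.6632,-.0878,.061)),'d',proj(t,(.669,.0819,.091)))
cv2.imwrite('pics/t4.png',cv2.resize(t['color'][105:175,185:345],None,fx=5,fy=5,interpolation=cv2.INTER_CUBIC))
```

```text
[ 0.40877082 -0.30428699  0.22572533] [ 0.00979067 -0.47395898 -0.47581445] 0.9998515066809806 [[ 0.032  0.999  0.   ]
 [ 0.999 -0.032  0.   ]
 [ 0.     0.    -1.   ]]
c [260.6 179.7]
c0 [260.4 165.8]
b [280.78143901 135.43940806] d [209.60416209 127.97031456]
```

View pics/w4.png

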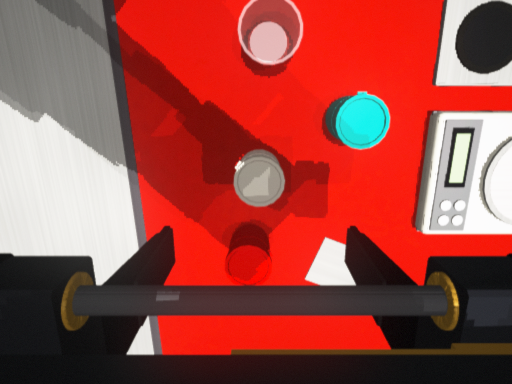

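View pics/t4.png

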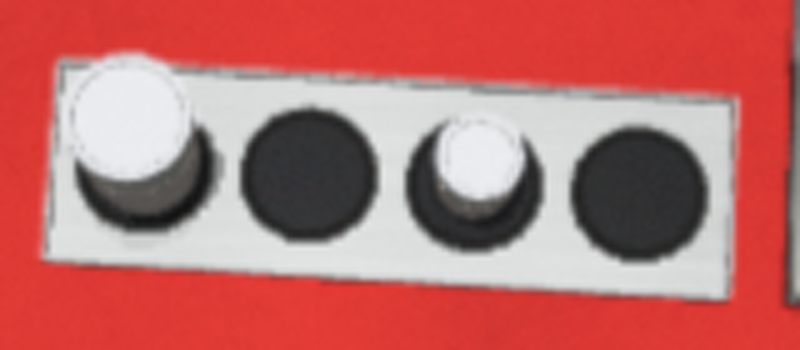

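>>> servo_tool(commands=[{"offset":[-0.001,0.001,-0.03],"rot":[0,0,0],"fingers":-1},{"offset":[-0.001,0.001,-0.06],"rot":[0,0,0],"fingers":-1},{"offset":[-0.001,0.001,-0.09],"rot":[0,0,0],"fingers":-1},{"offset":[-0.001,0.001,-0.12],"rot":[0,0,0],"fingers":-1},{"offset":[-0.001,0.001,-0.145],"rot":[0,0,0],"fingers":-1},{"offset":[-0.001,0.001,-0.165],"rot":[0,0,0],"fingers":-1},{"offset":[-0.001,0.001,-0.18],"rot":[0,0,0],"fingers":-1},{"offset":[-0.001,0.001,-0.192],"rot":[0,0,0],"fingers":-1},{"offset":[-0.001,0.001,-0.196],"rot":[0,0,0],"fingers":-1},{"offset":[-0.001,0.001,-0.196],"rot":[0,0,0],"fingers":-1}])

```text
time_s: 12.77
ee_pos: [0.4075, -0.3028, 0.0288]
eef_rot: [-2.254, -2.186, -0.0]
ft_force: [-0.4, -0.0, -0.5]
finger_gap: 1.001
```

>>> servo_tool(commands=[{"offset":[0,0,0],"rot":[0,0,0],"fingers":0},{"offset":[0,0,0],"rot":[0,0,0],"fingers":0},{"offset":[0,0,0],"rot":[0,0,0],"fingers":1},{"offset":[0,0,0],"rot":[0,0,0],"fingers":1},{"offset":[0,0,0],"rot":[0,0,0],"fingers":1},{"offset":[0,0,0],"rot":[0,0,0],"fingers":1},{"offset":[0,0,0],"rot":[0,0,0],"fingers":1},{"offset":[0,0,0],"rot":[0,0,0],"fingers":1},{"offset":[0,0,0],"rot":[0,0,0],"fingers":1}], grip_force=18)

```text
time_s: 13.52
ee_pos: [0.4072, -0.3038, 0.0298]
eef_rot: [2.257, 2.185, 0.0]
ft_force: [0.2, -0.2, 3.0]
finger_gap: 0.545
```

>>> servo_tool(commands=[{"offset":[0,0,0.01],"rot":[0,0,0],"fingers":1},{"offset":[0,0,0.03],"rot":[0,0,0],"fingers":1},{"offset":[0,0,0.055],"rot":[0,0,0],"fingers":1},{"offset":[0,0,0.08],"rot":[0,0,0],"fingers":1},{"offset":[0,0,0.105],"rot":[0,0,0],"fingers":1},{"offset":[0,0,0.125],"rot":[0,0,0],"fingers":1},{"offset":[0,0,0.136],"rot":[0,0,0],"fingers":1},{"offset":[0,0,0.136],"rot":[0,0,0],"fingers":1}])

```text
time_s: 14.18
ee_pos: [0.4077, -0.3041, 0.1684]
eef_rot: [2.254, 2.183, 0.0]
ft_force: [0.4, -0.0, -1.7]
finger_gap: 0.542
```

>>> servo_tool(commands=[{"offset":[0.008,0.009,0],"rot":[0,0,0],"fingers":1},{"offset":[0.02,0.023,0],"rot":[0,0,0],"fingers":1},{"offset":[0.036,0.042,0],"rot":[0,0,0],"fingers":1},{"offset":[0.053,0.062,0],"rot":[0,0,0],"fingers":1},{"offset":[0.07,0.082,0],"rot":[0,0,0],"fingers":1},{"offset":[0.087,0.101,0],"rot":[0,0,0],"fingers":1},{"offset":[0.104,0.121,0],"rot":[0,0,0],"fingers":1},{"offset":[0.121,0.141,0],"rot":[0,0,0],"fingers":1},{"offset":[0.138,0.161,0],"rot":[0,0,0],"fingers":1},{"offset":[0.155,0.18,0],"rot":[0,0,0],"fingers":1},{"offset":[0.172,0.2,0],"rot":[0,0,0],"fingers":1},{"offset":[0.189,0.22,0],"rot":[0,0,0],"fingers":1}])

```text
time_s: 15.18
ee_pos: [0.5964, -0.0816, 0.1642]
eef_rot: [-2.255, -2.184, 0.002]
ft_force: [-0.6, -0.3, -1.4]
finger_gap: 0.54
```

>>> servo_tool(commands=[{"offset":[0.017,0.02,0],"rot":[0,0,0],"fingers":1},{"offset":[0.033,0.038,0],"rot":[0,0,0],"fingers":1},{"offset":[0.049,0.056,0],"rot":[0,0,0],"fingers":1},{"offset":[0.061,0.071,0],"rot":[0,0,0],"fingers":1},{"offset":[0.068,0.078,0],"rot":[0,0,0],"fingers":1},{"offset":[0.07,0.081,0],"rot":[0,0,0],"fingers":1},{"offset":[0.07,0.081,0],"rot":[0,0,0],"fingers":1},{"offset":[0.07,0.081,0],"rot":[0,0,0],"fingers":1}])

```text
time_s: 15.85
ee_pos: [0.6655, -0.0031, 0.1652]
eef_rot: [-2.256, -2.185, 0.001]
ft_force: [-0.9, -0.4, -0.8]
finger_gap: 0.54
```

Run:
```python
from h import *
w=grab('wrist','w5.png');s=ctrl.get_state();print(s['ee_pos'],s['ft_force'],s['finger_gap'])
for nm,P in dict(pad4d=(.669,.0819,.091),pad3=(.6661,-.003,.006),c=(.6661,-.003,.21)).items(): print(nm,proj(w,P).round(1))
```

```text
[ 0.66552605 -0.0033619   0.16538659] [ 0.63516099 -0.27130784 -0.58995539] 0.5471997593475783
pad4d [262.1  88.4]
pad3 [261.4 178.5]
c [263.1 291.3]
```

View pics/w5.png

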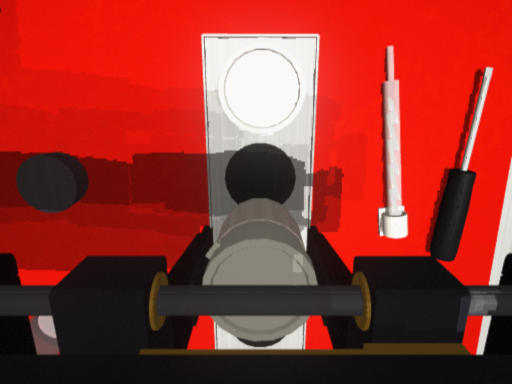

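>>> servo_tool(commands=[{"offset":[0,0,-0.015],"rot":[0,0,0],"fingers":1},{"offset":[0,0,-0.035],"rot":[0,0,0],"fingers":1},{"offset":[0,0,-0.055],"rot":[0,0,0],"fingers":1},{"offset":[0,0,-0.075],"rot":[0,0,0],"fingers":1},{"offset":[0,0,-0.092],"rot":[0,0,0],"fingers":1},{"offset":[0,0,-0.106],"rot":[0,0,0],"fingers":1},{"offset":[0,0,-0.116],"rot":[0,0,0],"fingers":1},{"offset":[0,0,-0.123],"rot":[0,0,0],"fingers":1},{"offset":[0,0,-0.127],"rot":[0,0,0],"fingers":1},{"offset":[0,0,-0.129],"rot":[0,0,0],"fingers":1},{"offset":[0,0,-0.13],"rot":[0,0,0],"fingers":1},{"offset":[0,0,-0.13],"rot":[0,0,0],"fingers":1}])

```text
time_s: 16.9
ee_pos: [0.6664, -0.0028, 0.0361]
eef_rot: [2.256, 2.185, 0.001]
ft_force: [-0.9, 0.3, -0.7]
finger_gap: 0.549
```

>>> servo_tool(commands=[{"offset":[0,0,0],"rot":[0,0,0],"fingers":1},{"offset":[0,0,0],"rot":[0,0,0],"fingers":1},{"offset":[0,0,0],"rot":[0,0,0],"fingers":1}])

```text
time_s: 17.15
ee_pos: [0.6663, -0.0027, 0.0361]
eef_rot: [2.256, 2.185, 0.001]
ft_force: [-0.1, -0.4, -0.9]
finger_gap: 0.545
```

>>> servo_tool(commands=[{"offset":[0,0,-0.001],"rot":[0,0,0],"fingers":1},{"offset":[0,0,-0.001],"rot":[0,0,0],"fingers":0},{"offset":[0,0,-0.001],"rot":[0,0,0],"fingers":-0.5},{"offset":[0,0,-0.001],"rot":[0,0,0],"fingers":-0.9},{"offset":[0,0,-0.001],"rot":[0,0,0],"fingers":-0.9},{"offset":[0,0,-0.001],"rot":[0,0,0],"fingers":-0.9},{"offset":[0,0,0.02],"rot":[0,0,0],"fingers":-0.9},{"offset":[0,0,0.05],"rot":[0,0,0],"fingers":-0.9},{"offset":[0,0,0.08],"rot":[0,0,0],"fingers":-0.9},{"offset":[0,0,0.11],"rot":[0,0,0],"fingers":-0.9},{"offset":[0,0,0.14],"rot":[0,0,0],"fingers":-0.9},{"offset":[0,0,0.16],"rot":[0,0,0],"fingers":-0.9}])

```text
time_s: 18.15
ee_pos: [0.6666, -0.0027, 0.1987]
eef_rot: [2.255, 2.184, 0.003]
ft_force: [0.1, 0.4, 0.4]
finger_gap: 0.952
```

>>> servo_tool(commands=[{"offset":[-0.02,0.014,0],"rot":[0,0,0],"fingers":-0.9},{"offset":[-0.042,0.029,0],"rot":[0,0,0],"fingers":-0.9},{"offset":[-0.066,0.046,0],"rot":[0,0,0],"fingers":-0.9},{"offset":[-0.09,0.063,0],"rot":[0,0,0],"fingers":-0.9},{"offset":[-0.114,0.08,0],"rot":[0,0,0],"fingers":-0.9},{"offset":[-0.138,0.097,0],"rot":[0,0,0],"fingers":-0.9},{"offset":[-0.162,0.113,0],"rot":[0,0,0],"fingers":-0.9},{"offset":[-0.186,0.13,0],"rot":[0,0,0],"fingers":-0.9},{"offset":[-0.208,0.146,0],"rot":[0,0,0],"fingers":-0.9},{"offset":[-0.228,0.16,0],"rot":[0,0,0],"fingers":-0.9},{"offset":[-0.24,0.168,0],"rot":[0,0,0],"fingers":-0.9},{"offset":[-0.245,0.171,0],"rot":[0,0,0],"fingers":-0.9}])

```text
time_s: 19.15
ee_pos: [0.4199, 0.1691, 0.1959]
eef_rot: [2.255, 2.187, 0.0]
ft_force: [-0.4, -0.3, 0.3]
finger_gap: 0.953
```

>>> servo_tool(commands=[{"offset":[0,0,0],"rot":[0,0,0],"fingers":-0.9},{"offset":[0,0,0],"rot":[0,0,0],"fingers":-0.9}])

```text
time_s: 19.32
ee_pos: [0.422, 0.1681, 0.1958]
eef_rot: [2.256, 2.185, 0.001]
ft_force: [-0.7, 0.5, 1.5]
finger_gap: 0.945
```

Run:
```python
from h import *
w=grab('wrist','w6.png');s=ctrl.get_state();print(s['ee_pos'],s['ft_force'],s['finger_gap'],R.from_rotvec(s['eef_rot']).as_matrix().round(3))
for nm,P in dict(a=(.4213,.168,.04),d=(.669,.0819,.091),c=(.6661,-.003,.076)).items(): print(nm,proj(w,P).round(1))
```

```text
[0.42216886 0.16795193 0.19568253] [ 6.91062089e-02  6.86846305e-04 -8.17901283e-01] 0.9531190491937997 [[ 0.032  0.999  0.001]
 [ 0.999 -0.032 -0.   ]
 [ 0.     0.001 -1.   ]]
a [259.8 179.5]
d [531.7 274.9]
c [501.6 340.7]
```

View pics/w6.png

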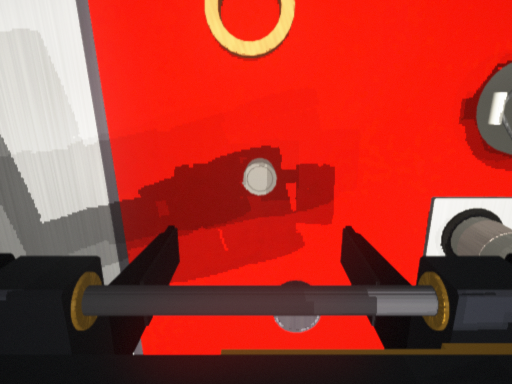

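>>> servo_tool(commands=[{"offset":[-0.001,0.001,-0.03],"rot":[0,0,0],"fingers":-0.9},{"offset":[-0.001,0.001,-0.06],"rot":[0,0,0],"fingers":-0.9},{"offset":[-0.001,0.001,-0.09],"rot":[0,0,0],"fingers":-0.9},{"offset":[-0.001,0.001,-0.12],"rot":[0,0,0],"fingers":-0.9},{"offset":[-0.001,0.001,-0.145],"rot":[0,0,0],"fingers":-0.9},{"offset":[-0.001,0.001,-0.163],"rot":[0,0,0],"fingers":-0.9},{"offset":[-0.001,0.001,-0.175],"rot":[0,0,0],"fingers":-0.9},{"offset":[-0.001,0.001,-0.181],"rot":[0,0,0],"fingers":-0.9},{"offset":[-0.001,0.001,-0.184],"rot":[0,0,0],"fingers":-0.9},{"offset":[-0.001,0.001,-0.184],"rot":[0,0,0],"fingers":-0.9}])

```text
time_s: 20.2
ee_pos: [0.4206, 0.169, 0.0113]
eef_rot: [-2.257, -2.185, 0.001]
ft_force: [-0.0, -0.1, -0.6]
finger_gap: 0.953
```

>>> servo_tool(commands=[{"offset":[0,0,0],"rot":[0,0,0],"fingers":0},{"offset":[0,0,0],"rot":[0,0,0],"fingers":0},{"offset":[0,0,0],"rot":[0,0,0],"fingers":0},{"offset":[0,0,0],"rot":[0,0,0],"fingers":0.2},{"offset":[0,0,0],"rot":[0,0,0],"fingers":0.3},{"offset":[0,0,0],"rot":[0,0,0],"fingers":1},{"offset":[0,0,0],"rot":[0,0,0],"fingers":1},{"offset":[0,0,0],"rot":[0,0,0],"fingers":1},{"offset":[0,0,0],"rot":[0,0,0],"fingers":1},{"offset":[0,0,0],"rot":[0,0,0],"fingers":1}], grip_force=10)

```text
time_s: 21.03
ee_pos: [0.4202, 0.1693, 0.0117]
eef_rot: [2.257, 2.186, 0.0]
ft_force: [0.3, 0.6, 1.0]
finger_gap: 0.354
```

>>> servo_tool(commands=[{"offset":[0,0,0.01],"rot":[0,0,0],"fingers":1},{"offset":[0,0,0.03],"rot":[0,0,0],"fingers":1},{"offset":[0,0,0.055],"rot":[0,0,0],"fingers":1},{"offset":[0,0,0.08],"rot":[0,0,0],"fingers":1},{"offset":[0,0,0.105],"rot":[0,0,0],"fingers":1},{"offset":[0,0,0.125],"rot":[0,0,0],"fingers":1},{"offset":[0,0,0.136],"rot":[0,0,0],"fingers":1},{"offset":[0,0,0.136],"rot":[0,0,0],"fingers":1}])

```text
time_s: 21.7
ee_pos: [0.4209, 0.1695, 0.1497]
eef_rot: [2.255, 2.184, 0.005]
ft_force: [-0.1, 0.1, -1.5]
finger_gap: 0.354
```

>>> servo_tool(commands=[{"offset":[0.007,-0.01,0],"rot":[0,0,0],"fingers":1},{"offset":[0.018,-0.026,0],"rot":[0,0,0],"fingers":1},{"offset":[0.033,-0.047,0],"rot":[0,0,0],"fingers":1},{"offset":[0.049,-0.07,0],"rot":[0,0,0],"fingers":1},{"offset":[0.065,-0.093,0],"rot":[0,0,0],"fingers":1},{"offset":[0.081,-0.115,0],"rot":[0,0,0],"fingers":1},{"offset":[0.097,-0.138,0],"rot":[0,0,0],"fingers":1},{"offset":[0.113,-0.161,0],"rot":[0,0,0],"fingers":1},{"offset":[0.129,-0.184,0],"rot":[0,0,0],"fingers":1},{"offset":[0.145,-0.207,0],"rot":[0,0,0],"fingers":1},{"offset":[0.161,-0.229,0],"rot":[0,0,0],"fingers":1},{"offset":[0.177,-0.252,0],"rot":[0,0,0],"fingers":1}])

```text
time_s: 22.7
ee_pos: [0.5974, -0.0838, 0.1462]
eef_rot: [-2.256, -2.184, 0.001]
ft_force: [0.2, 0.4, -0.9]
finger_gap: 0.352
```

>>> servo_tool(commands=[{"offset":[0.016,-0.023,0],"rot":[0,0,0],"fingers":1},{"offset":[0.031,-0.044,0],"rot":[0,0,0],"fingers":1},{"offset":[0.045,-0.064,0],"rot":[0,0,0],"fingers":1},{"offset":[0.056,-0.08,0],"rot":[0,0,0],"fingers":1},{"offset":[0.061,-0.087,0],"rot":[0,0,0],"fingers":1},{"offset":[0.063,-0.09,0],"rot":[0,0,0],"fingers":1},{"offset":[0.063,-0.09,0],"rot":[0,0,0],"fingers":1},{"offset":[0.063,-0.09,0],"rot":[0,0,0],"fingers":1}])

```text
time_s: 23.37
ee_pos: [0.6596, -0.1718, 0.1471]
eef_rot: [-2.256, -2.185, 0.001]
ft_force: [-0.0, 0.6, -1.0]
finger_gap: 0.356
```

Run:
```python
from h import *
w=grab('wrist','w7.png');s=ctrl.get_state();print(s['ee_pos'],s['ft_force'],s['finger_gap'])
for nm,P in dict(a=(.6603,-.1727,.176),b=(.6632,-.0878,.061),c=(.6661,-.003,.076)).items(): print(nm,proj(w,P).round(1))
```

```text
[ 0.65963714 -0.17168113  0.14746288] [-0.28615926 -0.24354908 -0.59739224] 0.3572839817348139
a [263.1 274.1]
b [262.3  90.2]
c [263.  -54.1]
```

View pics/w7.png

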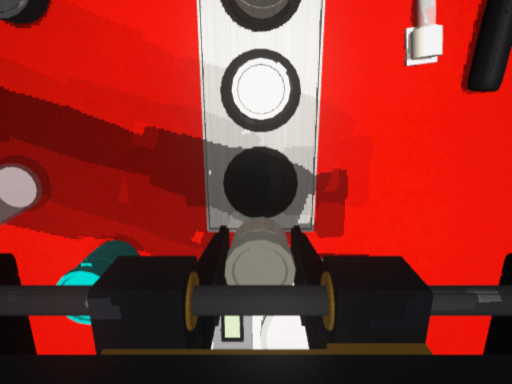

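>>> servo_tool(commands=[{"offset":[0.001,-0.002,-0.015],"rot":[0,0,0],"fingers":1},{"offset":[0.001,-0.002,-0.035],"rot":[0,0,0],"fingers":1},{"offset":[0.001,-0.002,-0.055],"rot":[0,0,0],"fingers":1},{"offset":[0.001,-0.002,-0.075],"rot":[0,0,0],"fingers":1},{"offset":[0.001,-0.002,-0.092],"rot":[0,0,0],"fingers":1},{"offset":[0.001,-0.002,-0.106],"rot":[0,0,0],"fingers":1},{"offset":[0.001,-0.002,-0.116],"rot":[0,0,0],"fingers":1},{"offset":[0.001,-0.002,-0.123],"rot":[0,0,0],"fingers":1},{"offset":[0.001,-0.002,-0.127],"rot":[0,0,0],"fingers":1},{"offset":[0.001,-0.002,-0.129],"rot":[0,0,0],"fingers":1},{"offset":[0.001,-0.002,-0.13],"rot":[0,0,0],"fingers":1},{"offset":[0.001,-0.002,-0.13],"rot":[0,0,0],"fingers":1}])

```text
time_s: 24.42
ee_pos: [0.6614, -0.1748, 0.0181]
eef_rot: [2.256, 2.185, 0.001]
ft_force: [1.0, 0.2, -0.3]
finger_gap: 0.354
```

>>> servo_tool(commands=[{"offset":[0,0,0],"rot":[0,0,0],"fingers":1},{"offset":[0,0,0],"rot":[0,0,0],"fingers":0.2},{"offset":[0,0,0],"rot":[0,0,0],"fingers":0},{"offset":[0,0,0],"rot":[0,0,0],"fingers":-0.5},{"offset":[0,0,0],"rot":[0,0,0],"fingers":-0.5},{"offset":[0,0,0],"rot":[0,0,0],"fingers":-0.5},{"offset":[0,0,0.02],"rot":[0,0,0],"fingers":-0.5},{"offset":[0,0,0.05],"rot":[0,0,0],"fingers":-0.5},{"offset":[0,0,0.08],"rot":[0,0,0],"fingers":-0.5},{"offset":[0,0,0.11],"rot":[0,0,0],"fingers":-0.5},{"offset":[0,0,0.14],"rot":[0,0,0],"fingers":-0.5},{"offset":[0,0,0.17],"rot":[0,0,0],"fingers":-0.5}])

```text
time_s: 25.42
ee_pos: [0.6609, -0.1746, 0.1893]
eef_rot: [2.257, 2.186, 0.0]
ft_force: [0.7, 0.4, -0.8]
finger_gap: 0.75
```

>>> servo_tool(commands=[{"offset":[-0.02,-0.01,0.02],"rot":[0,0,0],"fingers":-0.5},{"offset":[-0.045,-0.02,0.04],"rot":[0,0,0],"fingers":-0.5},{"offset":[-0.07,-0.03,0.06],"rot":[0,0,0],"fingers":-0.5},{"offset":[-0.095,-0.04,0.08],"rot":[0,0,0],"fingers":-0.5},{"offset":[-0.12,-0.05,0.09],"rot":[0,0,0],"fingers":-0.5},{"offset":[-0.145,-0.065,0.09],"rot":[0,0,0],"fingers":-0.5},{"offset":[-0.17,-0.08,0.09],"rot":[0,0,0],"fingers":-0.5},{"offset":[-0.19,-0.09,0.09],"rot":[0,0,0],"fingers":-0.5},{"offset":[-0.2,-0.1,0.09],"rot":[0,0,0],"fingers":-0.5},{"offset":[-0.2,-0.1,0.09],"rot":[0,0,0],"fingers":-0.5}])

```text
time_s: 26.25
ee_pos: [0.4595, -0.276, 0.2781]
eef_rot: [2.259, 2.183, -0.0]
ft_force: [0.5, -0.2, -0.1]
finger_gap: 0.749
```

Run:
```python
from h import *
s=ctrl.get_state();print(s['ee_pos'],s['ft_force'],s['dq'].round(3))
t=grab('top');f=grab('scene')
P=dict(a=(.6603,-.1727,.046),b=(.6632,-.0878,.061),c=(.6661,-.003,.076),d=(.669,.0819,.091))
a=cv2.resize(t['color'][105:175,185:345],None,fx=5,fy=5,interpolation=cv2.INTER_CUBIC)
b=cv2.resize(f['color'][180:280,180:360],None,fx=4,fy=4,interpolation=cv2.INTER_CUBIC)[:250]
for p in P.values():
    u,v=(proj(t,p)-[185,105]+.5)*5;cv2.drawMarker(a,(int(u),int(v)),(0,0,255),0,16)
    u,v=(proj(f,p)-[180,180]+.5)*4;cv2.drawMarker(b,(int(u),int(v)),(0,0,255),0,16)
o=np.zeros((600,800,3),'uint8');o[:350]=a;o[350:,:720]=b;cv2.imwrite('pics/f8.png',o)
bb=t['color'];print('beaker before/after diff',cv2.absdiff(bb[215:260,295:335],cv2.imread('pics/top1.png')[215:260,295:335]).mean())
```

```text
[ 0.45950956 -0.27598658  0.2780895 ] [ 0.51562938 -0.16181374 -0.1214341 ] [ 0.045  0.019 -0.027  0.012  0.003  0.049]
beaker before/after diff 11.285370370370371
```

View pics/f8.png

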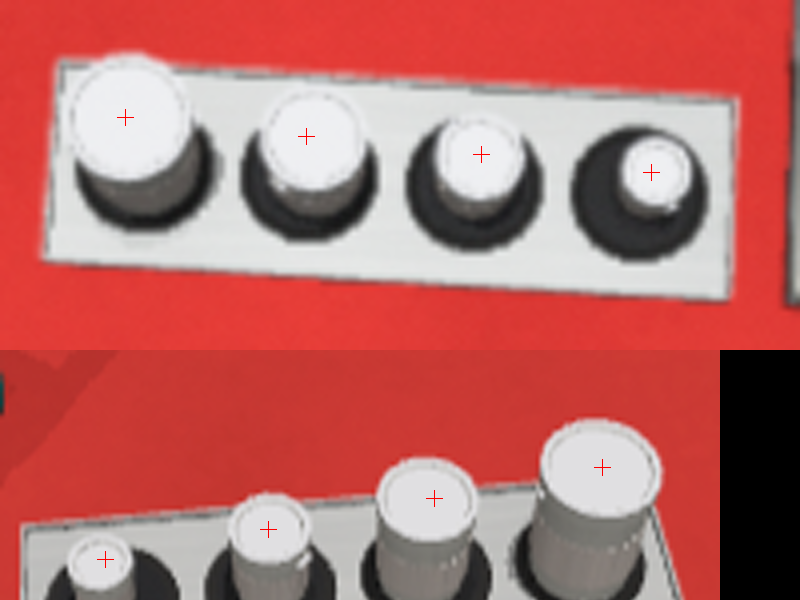

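Run:
```python
from h import *
f=grab('scene','s9.png')['color'];o=cv2.imread('pics/scene0.png')
cv2.imwrite('pics/s9c.png',np.vstack([cv2.resize(x[100:200,60:260],None,fx=3,fy=3) for x in(o,f)]))
```

```text
(no output)
```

View pics/s9c.png

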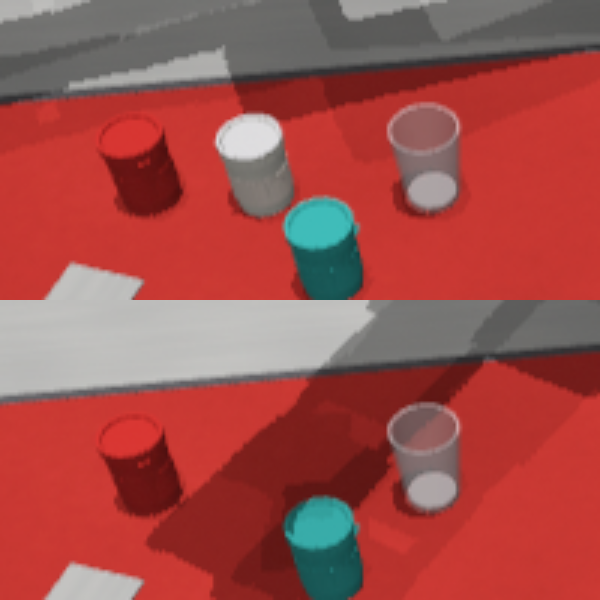

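The beaker (424,130 then 424,430 in the stacked crop, i.e. the same spot) and both look-alikes have not moved; pot_c is gone from its old place.

```bash
python3 -c "
from bench import ctrl
print(ctrl.job_done())"
```

```text
the job is handed in; nothing more can be done
None
```

All four pots are standing on their own pads, and the job is handed in at about 26 s on the robot's clock (limit 96 s). The balance stands past pad 1, so pot_a went on pad 1, pot_b on pad 2, pot_c on pad 3 and pot_d on pad 4. I moved pot_d first, then pot_b, to separate the two middle pots, and then brought in pot_c and pot_a.

- **Placement:** the last top and scene views show every pot upright, released and in size order. Lid centres are about 1–4 mm from the measured pad centres, against a limit of 12 mm. pot_c is furthest off, about 3 mm towards the balance.
- **Grips:** the finger opening matched each pot's diameter to within 0.5 mm, and wrist forces stayed within a few newtons at the readings between moves.
- **Beaker and others:** before and after views show the beaker and both look-alikes in the same place. The arm stayed clear of the balance.
- **Disagreements:** a crude pixel comparison around the beaker gave a difference, apparently the arm's changed shadow, since the viewed crops show no shift. The top and scene cameras also differed by 2–4 mm on some pots and pads, which did not matter here.

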